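# Slide a battery into its hold-down tray and swing the bar over its foot

## Robot

A 6-joint arm with a two-finger parallel gripper is mounted at the origin on a cart in front of the work surface, level with it; the furniture and walls round the work are solid. World frame = base frame: x ahead of the robot, y to its left, z up, the work surface at z = 0. Lengths are in m, angles in rad, forces in N, time in s.
With the tool pointing down it reaches from about 0.25 to 0.725 m from the base axis. Payload 4 kg.
Tool frame: the origin (TCP) lies midway between the tips of the shut fingers; the grasp point (between the pads) lies 19 mm behind it; z points along the fingers, y is the line along which they close (so a half turn about z gives the same grasp; the last joint's range is limited). The gripper opens to 85 mm and grips with 20 to 120 N. Pads are 22 mm wide; open, the fingers measure 114 mm over their backs; the gripper's body (76 mm by 85 mm) begins 54 mm behind the grasp point. The pads swing forward as they close: fully open they stand 13 mm farther back than shut.
Start: joints at [0, 0.241, 0.005, 1.335, 0, 1.571], TCP at [0.5, -0, 0.231] pointing down, gripper open.
Joint ranges: [-2.72, 2.72], [-1.05, 1.87], [-1.09, 1.28], [-1.99, 2.15], [-1.42, 1.44], [-3.14, 3.14]. Speed limits (rad/s): [2.79, 2.79, 3.14, 3.14, 3.14, 3.14].

## Interface

Orientations are given as a unit quaternion [x, y, z, w].
In Python, from workcell import status, camera, get_calibration, ticket gives the robot as it stands.
- The arm moves only by the shell command python3 -m creep 'ROWS' [OPENING]. ROWS is JSON, a list of rows, each a list of 6 numbers: the shift along the world's x, y, z in cm, then the turn, a rotation vector about the world's x, y, z in degrees. A call has 1 to 8 rows; each row shifts and turns the commanded pose from where the row before left it; what a row does not reach is not made up. A row lasts 1/10 s, in which the tool goes at most 50 mm and 8.59 degrees, less where a joint would pass 70% of its speed; a pose out of reach is approached as far as the arm can. A call is refused whole if a number of a shift passes 5 or a number of a turn 8.59, either way. A call with a gripper value outside its range is refused whole. OPENING is the opening, from -1 (shut) to 1 (fully open), so that 0 is half open, set as the call begins (- or left out, the last holds). The fingers move at their own pace and stop on an object; the grip force is fixed at half the most. Time passes only in rows, so rows that do not move let the fingers close. It gives the time, the measured TCP pose, the force, the opening and the grip force at its end, in the units of the state.
- status.get_obs(): the state, without advancing time (a new reading comes with each control period).
- camera(name): name is "scene" or "side" or "wrist"; returns the picture (420x560x3 uint8, red, green, blue); there is no depth.
- get_calibration(name): a dict with "fx", "fy", "cx", "cy" (pixels), "rvec" (rotation vector, rad) and "tvec" (3), from world to camera coordinates, as OpenCV has them; the wrist camera has in their place "tool_from_camera" (4x4, takes a point from camera to tool coordinates, whose origin is the TCP and whose axes are the flange's). Camera axes: x right, y down, z forward; pixel columns grow to the right and rows downward; lengths in m; the calibration is good to about 2 mm. The wrist camera is an equidistant fisheye: a pixel r from the principal point sees the ray r / f radians off the axis. A picture is of the moment at which its call begins: read the wrist's pose just before it. get_calibration takes no time and is no camera call.
- ticket.job_done(): hands the job in; it is judged then, once.
The state is a dict: "clock": time; "joint_pos": joint angles; "joint_vel": joint speeds; "tau": joint torques, N m; "eef_pos": TCP position; "tool_rot": TCP orientation; "ft_force": force on the tool from outside, world axes, zero at the start; "ft_torque": the same for the moment, N m; "grip_width": finger opening in m; "grasp_force": force on a finger pad.
Only numpy, scipy, OpenCV 4.12 (cv2) and the standard library are available. Lean on these libraries where they do the work, as an engineer would, in place of code of your own. Each camera call takes 0.05 s, during which the arm holds its last target. There are 200 camera calls.

## Task

Push the heavy battery along the bench into the steel hold-down tray, low down near its base so that it slides and never tips or leaves the bench, until its rear foot is fully home against the stop under the lip. Then push the hold-down bar round by its handle until it is fully closed across the battery's front foot. Nothing is to be picked up, and the other things on the bench stay where they are.

Things in the scene. Friction and masses are not known exactly. Their poses are not given: they have to be found in the camera images.
- battery: upright vehicle battery, about 2 kg: black case, grey lid, two terminal posts. Origin: centre of underside, z up, x short way (+x starts roughly into the tray), y long way. Case 80 x 150, 152 high (lid, from 130 up, 2 proud all round), posts to 170. A foot ledge 10 high, 140 long stands out 10 at the bottom of both long faces. Mass centre 75 high. All in mm
- battery_face (a point): point in the middle of the face to push (the long case face at x = -40 in the battery's frame), 30 above the bench. Sliding takes about 8 to 17 N (friction on the bench about 0.6); pushed more than about 70 above the bench, the battery tips instead of sliding. All in mm
- tray: steel hold-down tray, screwed to the bench, open front, no floor: the battery slides on the bench. Origin: on the bench, where the battery's origin is when home; +x the way in, y left, z up. Side rails 30 high, inner faces at y = +-78 from x = 0 to 52; in front they flare out to y = +-95 at x = -42 (the mouth). All in mm
- tray_stop (a point): middle of the rear stop's face, at x = 50 in the tray's frame, 8 above the bench. The battery's rear ledge butts against this face, under a lip that reaches from x = 42 to 50 with its underside 13 above the bench; the stop is 30 high. All in mm
- bar (a joint): hold-down bar, swings level about an upright pin at the left of the tray's mouth. Rad: 0 = closed at its stop, across the front along the tray's -y over the battery's front ledge; grows as it opens, clockwise from above (to the tray's -x, then +y); limit 2.5, starts at 1.95 to 2.2. About 1 N moves its handle; no spring, it stays where it is left
- bar_pivot (a point): point on the bar's pin, 19 above the bench, at x = -48, y = 108 in the tray's frame. The bar is 12 mm round steel, underside 13 above the bench; when closed it runs from here 95 along the tray's -y, then bends out to its handle. All in mm
- bar_handle (a point): middle of the upright handle at the bar's free end: rubber-sleeved pin, 17 in diameter, up to 63 above the bench; this point is 46 above the bench, 123 from the pin's axis. When closed it is 28 in -x and 120 in -y (tray's axes) from the pin. All in mm
- terminal_spanner: bystander, leave alone: small combination spanner, 175x27x6, lying flat on the right near the bench edge (mm)
- ratchet: bystander, leave alone: ratchet handle, 216x37x36, lying on the left of the bench near its edge (mm)
- tape_measure: bystander, leave alone: pocket tape measure, 81x62x35, on the right of the battery (mm)
- circlip_pliers: bystander, leave alone: circlip pliers, 159x60x12, lying on the right (mm)
- small_tin: bystander, leave alone: small round tin, 64 across, 41 high, on the left (mm)

How it is judged:
By the outcome, as a careful person would: the job done as asked, in the order asked, and still so for the second after the job is handed in, with the robot touching nothing.
It also fails if it takes over 67 s, if anything falls off the work surface, if the arm or the gripper's body presses on something with over 40 N, if the wrist force passes 120 N, or if a joint passes its speed limit or range.

## Working session

There is one attempt and no reset: what is moved stays moved. The work goes in short steps, Python scripts to look and compute and a shell command to move; the robot and the scene stay as the last step left them, time stands still between calls to the robot, and variables do not carry over. Pictures are saved under pics/ and viewed, at most 10 in all, crops included, and the job is handed in when it is done.

```bash
mkdir -p pics; ls
python3 - <<'E'
from workcell import status,camera,get_calibration
import cv2
for n in("scene","side"):
    cv2.imwrite(f"pics/{n}0.png",camera(n)[:,:,::-1]); print(n,get_calibration(n))
o=status.get_obs(); print(o["eef_pos"],o["tool_rot"],o["clock"],o["ft_force"])
E
```

```text
pics
scene {'fx': 494.5850298986962, 'fy': 494.5850298986962, 'cx': 279.2617706800385, 'cy': 203.40133843108708, 'rvec': array([ 0.79354288, -2.56158708,  1.13469382]), 'tvec': array([0.50967029, 0.26449587, 1.07700534])}
side {'fx': 428.3394631119772, 'fy': 428.3394631119772, 'cx': 279.2692349955641, 'cy': 218.7073432680801, 'rvec': array([ 1.92009581, -0.4843487 ,  0.30628552]), 'tvec': array([-0.50851724,  0.18667559,  1.05338322])}
[ 4.99429806e-01 -9.99059326e-06  2.30511716e-01] [ 7.07104904e-01  7.07108035e-01 -6.71991483e-04 -6.55898787e-04] 0.1 [ 0.17951231  0.078622   -0.03185965]
```

View pics/scene0.png

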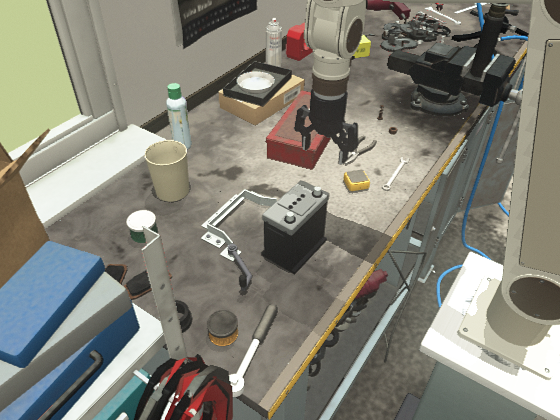

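View pics/side0.png

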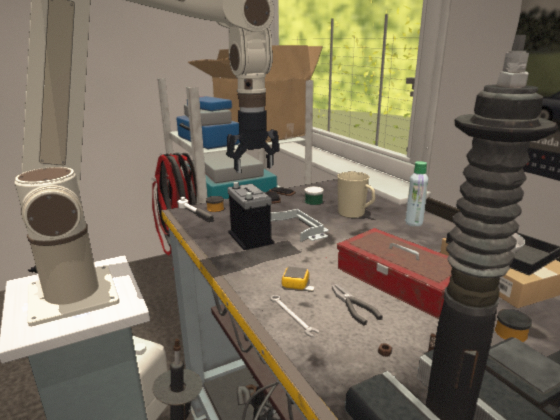

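The scene view shows the battery at (295,225), the tray at about (235,210), and the bar open with its handle at about (244,270). The side view shows the battery at (250,215) and the tray behind it at (300,222). Next I'll enlarge both.

```bash
cat > h.py <<'E'
import numpy as np,cv2
from workcell import get_calibration
def ray(n,u,v):
    c=get_calibration(n);R=cv2.Rodrigues(c["rvec"])[0];t=np.array(c["tvec"])
    return -R.T@t, R.T@np.array([(u-c["cx"])/c["fx"],(v-c["cy"])/c["fy"],1])
def onz(n,u,v,z):
    o,d=ray(n,u,v);return o+d*(z-o[2])/d[2]
def px(n,P):
    c=get_calibration(n);K=np.array([[c["fx"],0,c["cx"]],[0,c["fy"],c["cy"]],[0,0,1]])
    return cv2.projectPoints(np.array(P,float).reshape(-1,1,3),c["rvec"],np.array(c["tvec"]),K,None)[0].reshape(-1,2)
E
python3 - <<'E'
import cv2
a=cv2.imread("pics/scene0.png")[170:305,190:340];b=cv2.imread("pics/side0.png")[170:260,215:345]
cv2.imwrite("pics/c1.png",cv2.resize(a,None,fx=4.4,fy=4.4,interpolation=cv2.INTER_CUBIC))
cv2.imwrite("pics/c2.png",cv2.resize(b,None,fx=6,fy=6,interpolation=cv2.INTER_CUBIC))
E
```

```text
(no output)
```

View pics/c1.png

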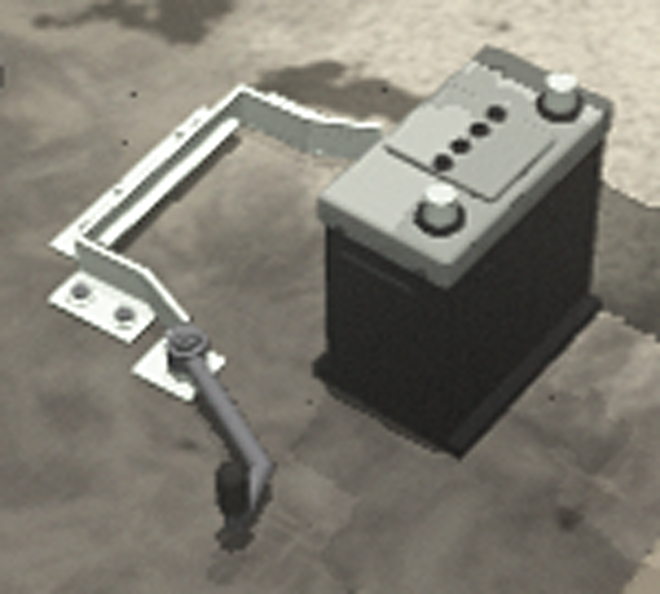

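View pics/c2.png

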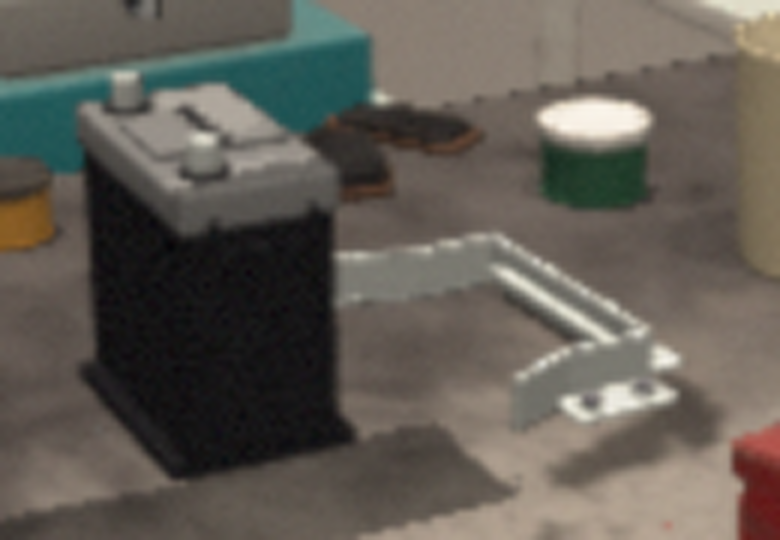

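The scene crop gives lid corners at about (322,198), (448,270), (610,108) and (487,47). The stop's top corners are at (243,88) and (78,235), the pin at (187,340) and the handle top at (232,467). The side crop shows the mouth end of the right rail at (515,378) and the stop's corners at (490,237) and (648,330).

Run:
```python
from h import *
S=lambda u,v:("scene",190+u/4.4,170+v/4.4)
D=lambda u,v:("side",215+u/6,170+v/6)
for k,p,z in [("lidL",S(322,198),.152),("lidB",S(448,270),.152),("lidR",S(610,108),.152),("lidF",S(487,47),.152),
 ("baseB",S(460,457),0),("baseR",S(600,303),.0),("baseL",S(316,368),.0),
 ("stop1",S(243,88),.03),("stop2",S(78,235),.03),("Lrailmouth",S(187,320),.03),("pin",S(187,335),.03),("handletop",S(232,467),.063),
 ("d lid",D(182,220),.152),("d lid",D(338,175),.152),("d lid",D(80,105),.152),("d base",D(183,475),0),("d base",D(350,437),0),("d base",D(83,370),0),
 ("d stopL",D(490,237),.03),("d stopR",D(648,330),.03),("d Rmouth",D(515,378),.03),("d Rmouth bot",D(515,425),.0)]:
    print(k,onz(*p,z).round(4))
```

```text
lidL [0.5547 0.157  0.152 ]
lidB [0.4741 0.1634 0.152 ]
lidR [0.469  0.0133 0.152 ]
lidF [0.55   0.0078 0.152 ]
baseB [0.4696 0.1511 0.    ]
baseR [0.465  0.0086 0.    ]
baseL [0.5711 0.1432 0.    ]
stop1 [0.7281 0.0016 0.03  ]
stop2 [0.7279 0.1596 0.03  ]
Lrailmouth [0.6347 0.1766 0.03  ]
pin [0.6277 0.1854 0.03  ]
handletop [0.5334 0.2661 0.063 ]
d lid [ 0.4598 -0.0236  0.152 ]
d lid [ 0.5486 -0.0057  0.152 ]
d lid [0.4803 0.1538 0.152 ]
d base [0.4722 0.0194 0.    ]
d base [0.5639 0.0172 0.    ]
d base [0.4756 0.1612 0.    ]
d stopL [0.7266 0.1566 0.03  ]
d stopR [ 7.321e-01 -1.000e-04  3.000e-02]
d Rmouth [ 0.6402 -0.018   0.03  ]
d Rmouth bot [ 0.6443 -0.0116  0.    ]
```

```bash
python3 -m creep '[[-2.5,1.4,1,0,0,8],[-2.5,1.4,1,0,0,8],[-2.5,1.4,1,0,0,8],[-2.5,1.4,0,0,0,8],[-2,1.4,0,0,0,8],[-2,1.4,0,0,0,8]]' 1
python3 - <<'E'
from workcell import status
o=status.get_obs();print(o["joint_pos"],o["eef_pos"],o["grip_width"])
E
```

```text
clock: 0.7
eef_pos: [0.3588, 0.0844, 0.2611]
tool_rot: [0.356, 0.935, -0.0, -0.0]
ft_force: [0.1, 0.1, -0.0]
grip_width: 0.0853
grasp_force: 0.0
[ 2.30877705e-01 -3.42206777e-02 -2.28479477e-01  1.37691168e+00
  1.12982664e-04  9.58429369e-01] [0.35876612 0.08437015 0.26110515] 0.08526562595620675
```

```bash
python3 -m creep '[[0.5,0,0,0,0,8.4],[0.5,0,0,0,0,8.4],[0.5,0,0,0,0,8.4],[0.5,0,0,0,0,8.4],[0.5,0,0,0,0,8.4]]'; python3 -m creep '[[0.5,0,-1,0,-7.5,0],[0.5,0,-1,0,-7.5,0],[0.5,0,-1,0,-7.5,0],[0,0,-1,0,-7.5,0],[0,0,-1,0,-7.5,0],[0,0,-1,0,-7.5,0],[0,0,0,0,0,0]]'
python3 - <<'E'
from workcell import status
from scipy.spatial.transform import Rotation as R
o=status.get_obs();print(o["joint_pos"],o["eef_pos"]);print(R.from_quat(o["tool_rot"]).as_matrix().round(3))
E
```

```text
clock: 1.2
eef_pos: [0.3848, 0.084, 0.261]
tool_rot: [-0.003, 1.0, -0.0, -0.0]
ft_force: [0.0, 0.6, 0.7]
grip_width: 0.0853
grasp_force: 0.0
clock: 1.9
eef_pos: [0.3881, 0.0797, 0.187]
tool_rot: [-0.003, 0.928, -0.004, 0.372]
ft_force: [-1.9, -0.1, -3.0]
grip_width: 0.0855
grasp_force: 0.0
[ 0.42717361 -0.42264261 -1.00180493  0.27780238 -0.29507822  0.30991503] [0.388055   0.07966787 0.18695893]
[[-0.723 -0.003  0.691]
 [-0.009  1.    -0.005]
 [-0.691 -0.01  -0.723]]
```

```bash
python3 -m creep '[[0.5,0.1,-3,0,0,0],[0.5,0.1,-3,0,0,0],[0.5,0.1,-3,0,0,0],[0.5,0.1,-3,0,0,0],[0,0,-2,0,0,0],[0,0,0,0,0,0],[0,0,0,0,0,0]]'
python3 - <<'E'
from workcell import status,camera
import cv2
o=status.get_obs();print(o["joint_pos"],o["eef_pos"],o["tool_rot"])
cv2.imwrite("pics/s1.png",cv2.resize(camera("side")[120:290,170:370,::-1],None,fx=3.5,fy=3.5))
E
```

```text
clock: 2.6
eef_pos: [0.4436, 0.102, 0.0853]
tool_rot: [0.003, 0.931, -0.007, 0.364]
ft_force: [-0.7, 0.5, -0.5]
grip_width: 0.0853
grasp_force: 0.0
[ 0.4211506   0.03142015 -1.08239368 -0.23853691 -0.29502751  0.31932585] [0.44355495 0.10199492 0.08528889] [ 0.00270015  0.93127234 -0.00684568  0.36424946]
```

View pics/s1.png

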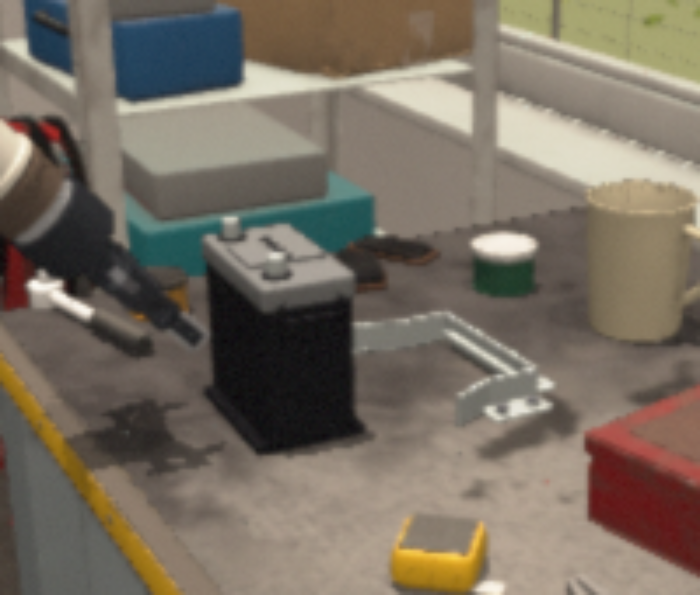

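The side view shows the tilted gripper behind the battery's push face at (200,335), with joint 3 at its limit. I'll ease the tilt and keep going down.

```bash
python3 -m creep '[[-0.7,-1,0,0,5,0],[-0.7,-0.8,-1,0,4,0],[0,0,-2,0,0,0],[0,0,0,0,0,0],[0,0,0,0,0,0]]'
python3 - <<'E'
from workcell import status
from scipy.spatial.transform import Rotation as R
o=status.get_obs();print(o["joint_pos"],o["eef_pos"]);print(R.from_quat(o["tool_rot"]).as_matrix().round(3))
E
```

```text
clock: 3.15
eef_pos: [0.4282, 0.0835, 0.0558]
tool_rot: [0.002, 0.957, -0.007, 0.291]
ft_force: [1.3, 1.5, 0.7]
grip_width: 0.0853
grasp_force: 0.0
[ 0.32668607  0.05063094 -1.02006533 -0.06151512 -0.19340806  0.27540578] [0.42819195 0.08349112 0.0558361 ]
[[-0.831  0.008  0.557]
 [ 0.     1.    -0.014]
 [-0.557 -0.012 -0.831]]
```

```bash
python3 -m creep '[[0,0,-2,0,0,0],[0,0,-2,0,0,0],[1,0,0,0,-3,0],[1,0,0,0,-3,0],[1,0,0,0,0,0],[0.5,0,0,0,0,0],[0,0,0,0,0,0]]';python3 - <<'E'
from workcell import status
o=status.get_obs();print(o["joint_pos"],o["tool_rot"])
E
```

```text
clock: 3.85
eef_pos: [0.4751, 0.0884, 0.0212]
tool_rot: [0.004, 0.942, -0.009, 0.335]
ft_force: [0.0, -0.5, -0.5]
grip_width: 0.0857
grasp_force: 0.0
[ 0.32019366  0.27824964 -1.05126322 -0.41265141 -0.21810485  0.25360769] [ 0.00359984  0.94203693 -0.00851154  0.3353819 ]
```

```bash
python3 -m creep '[[-0.5,-0.7,-0.5,0,0,0],[0.5,0,0,0,0,0],[0.5,0,0,0,0,0],[0,0,0,0,0,0]]';python3 -m creep '[[0.5,0,0,0,0,0],[0.5,0,0,0,0,0],[0.5,0,0,0,0,0],[0.5,0,0,0,0,0],[0,0,0,0,0,0]]'
```

```text
clock: 4.25
eef_pos: [0.4768, 0.0801, 0.0142]
tool_rot: [0.004, 0.943, -0.01, 0.333]
ft_force: [-5.8, -1.4, 2.7]
grip_width: 0.0852
grasp_force: 3.2
clock: 4.75
eef_pos: [0.4915, 0.0792, 0.0112]
tool_rot: [0.002, 0.945, -0.011, 0.328]
ft_force: [-16.0, -1.5, 5.4]
grip_width: 0.0851
grasp_force: 8.4
```

```bash
python3 -m creep '[[0.6,0,0.2,0,0,0],[0.6,0,0.2,0,0,0],[0.6,0,0,0,0,0],[0.6,0,0,0,0,0],[0.6,0,0,0,0,0],[0.6,0,0,0,0,0],[0.6,0,0,0,0,0],[0.6,0,0,0,0,0]]';python3 -m creep '[[0.6,0,0,0,0,0],[0.6,0,0,0,0,0],[0.6,0,0,0,0,0],[0.6,0,0,0,0,0],[0.6,0,0,0,0,0],[0,0,0,0,0,0]]'
python3 - <<'E'
from workcell import status,camera
import cv2
o=status.get_obs();print(o["joint_pos"])
cv2.imwrite("pics/s2.png",cv2.resize(camera("scene")[170:305,190:340,::-1],None,fx=4.4,fy=4.4,interpolation=cv2.INTER_CUBIC))
E
```

```text
clock: 5.55
eef_pos: [0.5383, 0.0798, 0.0133]
tool_rot: [0.002, 0.945, -0.01, 0.326]
ft_force: [-15.5, -1.1, 0.6]
grip_width: 0.0854
grasp_force: 7.8
clock: 6.15
eef_pos: [0.5701, 0.0801, 0.0139]
tool_rot: [0.002, 0.945, -0.01, 0.327]
ft_force: [-7.8, 0.1, -5.5]
grip_width: 0.0853
grasp_force: 3.8
[ 0.22180708  0.38883195 -0.82745337 -0.2970524  -0.15625835  0.1738834 ]
```

View pics/s2.png

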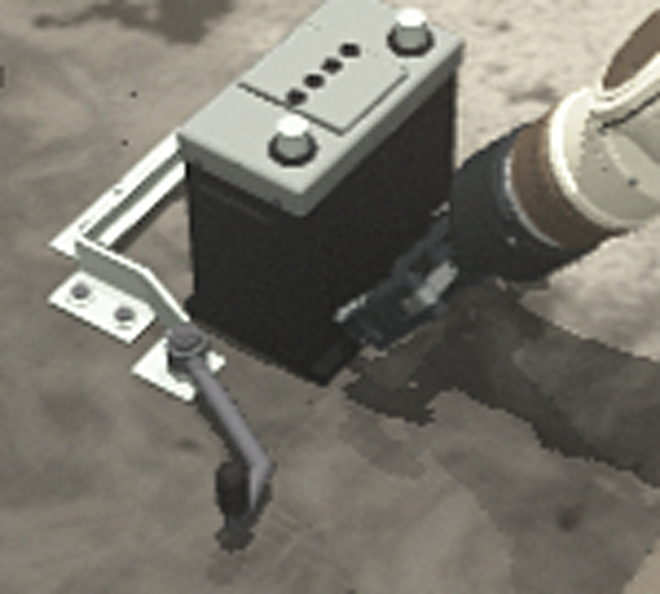

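The battery stands upright at the mouth. Its lid corners are at about (182,138), (303,205) and (463,42), and its near base corner is at (322,382).

```bash
python3 - <<'E'
from h import *
S=lambda u,v:("scene",190+u/4.4,170+v/4.4)
L,B,R=[onz(*S(*p),.152) for p in((182,138),(303,205),(463,42))]
print(L,B,R,(L+R)/2, onz(*S(322,382),0), np.degrees(np.arctan2(B[0]-R[0],B[1]-R[1])))
E
python3 -m creep '[[0.5,0,0,0,0,0],[0.5,0,0,0,0,0],[0.5,0,0,0,0,0],[0.5,0,0,0,0,0],[0.5,0,0,0,0,0],[0.5,0,0,0,0,0],[0.5,0,0,0,0,0],[0,0,0,0,0,0]]'
```

```text
[0.64119726 0.16181058 0.152     ] [0.55958629 0.16666654 0.152     ] [0.5631621  0.01172011 0.152     ] [0.60217968 0.08676535 0.152     ] [0.56222219 0.14975188 0.        ] -1.3220224464677315
clock: 7.0
eef_pos: [0.6049, 0.0803, 0.0139]
tool_rot: [0.002, 0.945, -0.01, 0.327]
ft_force: [-8.4, -0.1, -5.2]
grip_width: 0.0855
grasp_force: 4.4
```

```bash
python3 -m creep '[[0.4,0,0,0,0,0],[0.4,0,0,0,0,0],[0.4,0,0,0,0,0],[0.4,0,0,0,0,0],[0,0,0,0,0,0]]';python3 -m creep '[[0.4,0,0,0,0,0],[0.3,0,0,0,0,0],[0.3,0,0,0,0,0],[0,0,0,0,0,0]]'
```

```text
clock: 7.5
eef_pos: [0.6206, 0.0803, 0.0138]
tool_rot: [0.002, 0.945, -0.01, 0.327]
ft_force: [-12.0, -0.1, -1.5]
grip_width: 0.0854
grasp_force: 6.0
clock: 7.9
eef_pos: [0.6302, 0.0802, 0.0137]
tool_rot: [0.002, 0.945, -0.01, 0.327]
ft_force: [-14.0, -1.4, 1.2]
grip_width: 0.0852
grasp_force: 7.3
```

```bash
python3 -m creep '[[0.2,0,0,0,0,0],[0.2,0,0,0,0,0],[0,0,0,0,0,0]]';python3 -m creep '[[0.2,0,0,0,0,0],[0.2,0,0,0,0,0],[0,0,0,0,0,0]]'
```

```text
clock: 8.2
eef_pos: [0.6339, 0.0802, 0.0137]
tool_rot: [0.002, 0.945, -0.01, 0.327]
ft_force: [-16.2, -0.9, 3.5]
grip_width: 0.0852
grasp_force: 8.5
clock: 8.5
eef_pos: [0.6378, 0.0802, 0.0137]
tool_rot: [0.002, 0.945, -0.01, 0.327]
ft_force: [-16.9, -0.4, 4.7]
grip_width: 0.085
grasp_force: 8.7
```

```bash
for i in 1 2 3; do python3 -m creep '[[0.2,0,0,0,0,0],[0,0,0,0,0,0]]' | egrep 'eef|ft_f'; done
```

```text
eef_pos: [0.6389, 0.0801, 0.0136]
ft_force: [-22.4, -0.8, 9.1]
eef_pos: [0.639, 0.0801, 0.0134]
ft_force: [-33.8, -0.8, 19.5]
eef_pos: [0.6392, 0.0801, 0.0132]
ft_force: [-44.4, -1.0, 29.0]
```

```bash
python3 -m creep '[[-2,0,0,0,0,0],[-4,0,0.5,0,0,0],[-4,0,3,0,0,0],[-2,0,5,0,0,0],[0,1,4,0,8,0],[0,2,3,0,8,0],[0,3,2,0,8,0],[0,3,2,0,8,0]]' -1;python3 -m creep '[[0,3,0,0,6,0],[1,3,0,0,0,0],[1,3,0,0,0,0],[0,0,0,0,0,0]]'
python3 - <<'E'
from workcell import status,camera
import cv2
from h import *
o=status.get_obs();print(o["joint_pos"])
cv2.imwrite("pics/s3.png",cv2.resize(camera("scene")[170:350,180:330,::-1],None,fx=3.3,fy=3.3,interpolation=cv2.INTER_CUBIC))
for p in((223,322,.041),(271,310,.02),(236,383,.02)): print(onz("scene",*p))
E
```

```text
clock: 9.9
eef_pos: [0.5394, 0.1494, 0.1709]
tool_rot: [0.001, 0.989, -0.007, 0.145]
ft_force: [2.0, 0.5, -0.9]
grip_width: -0.0003
grasp_force: 0.0
clock: 10.3
eef_pos: [0.5611, 0.2427, 0.1683]
tool_rot: [-0.001, 0.995, -0.007, 0.095]
ft_force: [0.0, -0.8, 0.6]
grip_width: -0.0003
grasp_force: 0.0
[ 0.45512205  0.36665117 -0.00547968  1.03361029 -0.09442394  0.44486393]
[0.50488371 0.37250114 0.041     ]
[0.44849089 0.27915388 0.02      ]
[0.4075423  0.45544082 0.02      ]
```

View pics/s3.png

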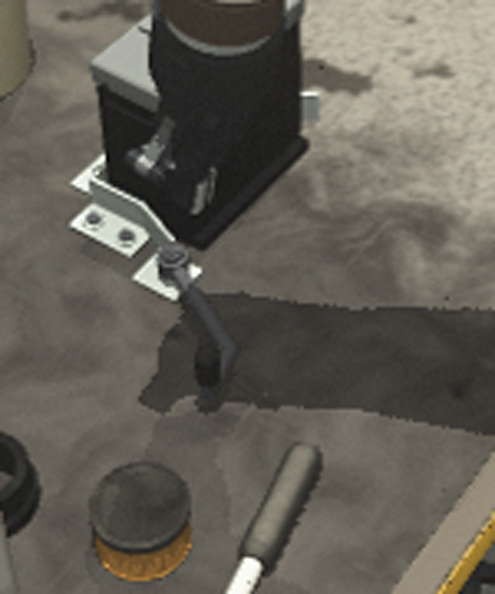

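The battery sits in the tray with its near base corner at (205,248). The bar is untouched, with its handle at (208,360), and the gripper partly hides the lid.

```bash
python3 - <<'E'
from h import *
for u,v,z in((205,248,0),(306,143,0),(173,255,.03),(207,346,.063)): print(onz("scene",180+u/3.3,170+v/3.3,z))
E
python3 -m creep '[[0.8,3,0,0,0,0],[0.8,2.8,0,0,0,0],[0,0,-4,0,0,0],[0,0,-4,0,0,0],[0,0,-3.5,0,0,0],[0,0,-1.8,0,0,0],[0,0,0,0,0,0]]'
```

```text
[0.62839832 0.14819976 0.        ]
[0.63136475 0.00892721 0.        ]
[0.62555825 0.18848834 0.03      ]
[0.5356174  0.26322912 0.063     ]
clock: 11.05
eef_pos: [0.5726, 0.2942, 0.0312]
tool_rot: [0.001, 0.996, -0.01, 0.09]
ft_force: [-1.2, -0.4, -0.3]
grip_width: -0.0001
grasp_force: 0.0
```

```bash
python3 -m creep '[[-0.9,-0.4,0.3,0,0,0],[-0.9,-0.4,0,0,0,0],[-0.8,-0.4,0,0,0,0],[-0.7,-0.8,0,0,0,0],[-0.7,-0.8,0,0,0,0],[-0.7,-0.8,0,0,0,0],[-0.5,-1,0,0,0,0],[-0.5,-1,0,0,0,0]]'; python3 -m creep '[[-0.5,-1,0,0,0,0],[-0.3,-1.1,0,0,0,0],[-0.2,-1.1,0,0,0,0],[-0.2,-1,0,0,0,0],[0,0,0,0,0,0]]'
```

```text
clock: 11.85
eef_pos: [0.5179, 0.2401, 0.0377]
tool_rot: [0.0, 0.996, -0.008, 0.094]
ft_force: [-0.2, 0.5, -0.3]
grip_width: -0.0001
grasp_force: 0.6
clock: 12.35
eef_pos: [0.5057, 0.197, 0.0373]
tool_rot: [0.001, 0.996, -0.008, 0.093]
ft_force: [-0.1, -0.4, 0.5]
grip_width: -0.0001
grasp_force: 0.0
```

Run:
```python
from workcell import camera
import cv2
cv2.imwrite("pics/s4.png",cv2.resize(camera("scene")[170:305,190:340,::-1],None,fx=4.4,fy=4.4,interpolation=cv2.INTER_CUBIC))
```

```text
(no output)
```

View pics/s4.png

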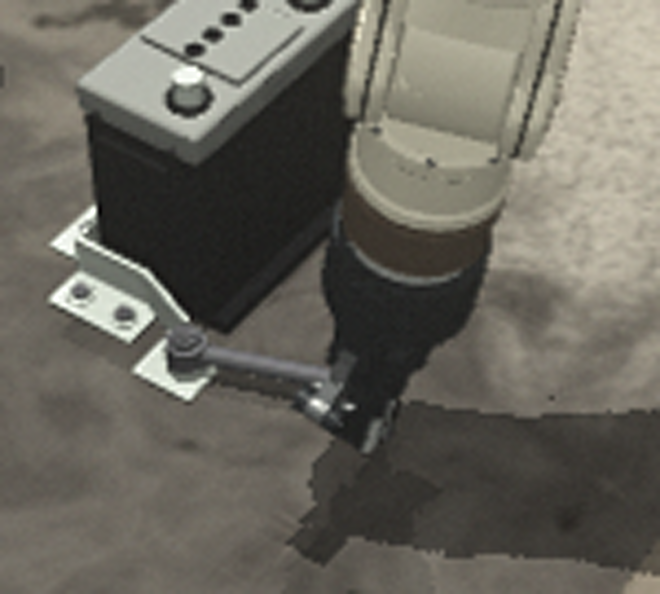

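The bar is following: it now points at the gripper at (335,385) and the battery is in place. Carrying on along the arc.

```bash
python3 -m creep '[[0,-1.1,0,0,0,0],[-0.1,-1.1,0,0,0,0],[0,-1,0,0,0,0],[0.3,-1,0,0,-2.5,0],[0.3,-1,0,0,-2.5,0],[0.4,-1,0,0,-2.5,0],[0.5,-0.9,0,0,-2.5,0],[0.6,-0.9,0,0,-2.5,0]]'; python3 -m creep '[[0.6,-0.9,0,0,-2.5,0],[0.8,-0.8,0,0,-2.5,0],[0.8,-0.7,0,0,0,0],[0.8,-0.7,0,0,0,0],[0.8,-0.5,0,0,0,0],[0,0,0,0,0,0]]'
```

```text
clock: 13.2
eef_pos: [0.5258, 0.118, 0.0375]
tool_rot: [0.001, 0.979, -0.008, 0.202]
ft_force: [-0.0, 1.1, -0.3]
grip_width: 0.0004
grasp_force: 0.8
clock: 13.8
eef_pos: [0.5667, 0.0819, 0.0385]
tool_rot: [0.003, 0.97, -0.008, 0.245]
ft_force: [0.8, -0.2, 0.7]
grip_width: 0.0003
grasp_force: 0.0
```

```bash
python3 -m creep '[[0.6,-0.3,0,0,0,0],[0.4,-0.2,0,0,0,0],[0,0,0,0,0,0]]' | egrep 'eef|ft_f'; for i in 1 2 3 4; do python3 -m creep '[[0.3,-0.1,0,0,0,0],[0,0,0,0,0,0]]' | egrep 'eef|ft_f'; done
```

```text
eef_pos: [0.5756, 0.0779, 0.0382]
ft_force: [-0.6, 0.1, 0.5]
eef_pos: [0.5779, 0.077, 0.0379]
ft_force: [-0.7, -0.4, 0.6]
eef_pos: [0.5809, 0.0759, 0.0379]
ft_force: [0.3, -0.9, -0.3]
eef_pos: [0.5839, 0.0748, 0.0378]
ft_force: [-0.6, 0.6, -0.3]
eef_pos: [0.5866, 0.0739, 0.0376]
ft_force: [-0.5, 0.2, 0.8]
```

```bash
for i in 1 2 3 4; do python3 -m creep '[[0.2,0,0,0,0,0],[0,0,0,0,0,0]]' | egrep 'eef|ft_f'; done
```

```text
eef_pos: [0.5872, 0.074, 0.0372]
ft_force: [-6.9, 0.7, 5.6]
eef_pos: [0.5873, 0.0738, 0.0363]
ft_force: [-10.1, 0.6, 3.9]
eef_pos: [0.5878, 0.0738, 0.0358]
ft_force: [-17.9, 1.4, 14.0]
eef_pos: [0.5881, 0.0738, 0.0354]
ft_force: [-24.4, 1.2, 20.2]
```

Firm stop. I'll back off, go clear, and look.

```bash
python3 -m creep '[[-1,0,0,0,0,0],[-3,0,0.5,0,0,0],[-4,0,3,0,0,0],[-4,0,5,0,0,0],[-3,-4,5,0,4,0],[0,-5,5,0,4,0],[0,-5,3,0,4,0],[0,-5,0,0,0,0]]';python3 -m creep '[[0,-5,0,0,0,0],[0,-5,0,0,0,0],[0,0,0,0,0,0],[0,0,0,0,0,0]]'
python3 - <<'E'
from workcell import camera
import cv2
cv2.imwrite("pics/s5.png",cv2.resize(camera("scene")[150:290,180:330,::-1],None,fx=4.2,fy=4.2,interpolation=cv2.INTER_CUBIC))
cv2.imwrite("pics/s6.png",camera("side")[:,:,::-1])
E
```

```text
clock: 16.5
eef_pos: [0.4676, -0.0846, 0.2154]
tool_rot: [-0.0, 0.989, -0.009, 0.148]
ft_force: [1.8, -0.4, 0.4]
grip_width: 0.0
grasp_force: 0.0
clock: 16.9
eef_pos: [0.462, -0.1843, 0.2082]
tool_rot: [0.003, 0.99, -0.008, 0.142]
ft_force: [0.2, 0.9, 0.9]
grip_width: -0.0
grasp_force: 0.0
```

View pics/s5.png

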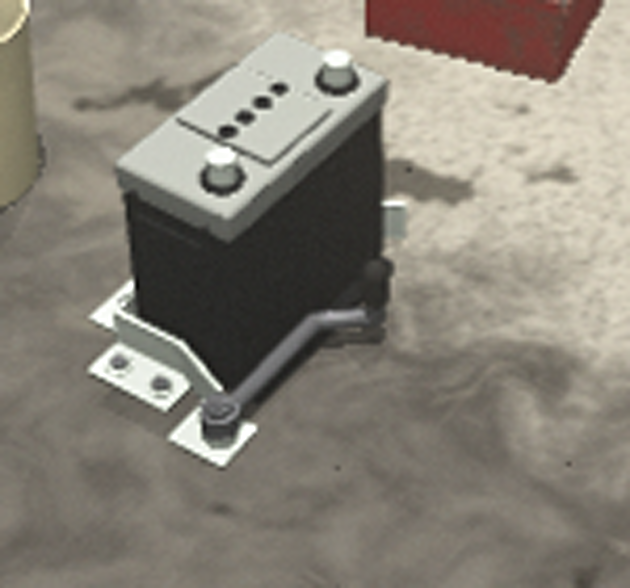

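The bar lies across the front foot, with the pin at (220,405) and the handle top at (377,267). The battery is seated and upright. I'll check the numbers.

Run:
```python
from h import *
S=lambda u,v,z:onz("scene",180+u/4.2,150+v/4.2,z)
p=S(220,405,.03);h=S(377,267,.063);print(p,h,h-p)
L,B,R=S(118,167,.152),S(228,222,.152),S(387,85,.152);print(L,B,R,(L+R)/2,np.degrees(np.arctan2(B[0]-R[0],B[1]-R[1])))
```

```text
[0.62735902 0.18636838 0.03      ] [0.59919412 0.06836761 0.063     ] [-0.02816489 -0.11800077  0.033     ]
[0.71157464 0.16100383 0.152     ] [0.63253164 0.16200726 0.152     ] [0.62965232 0.01403377 0.152     ] [0.67061348 0.0875188  0.152     ] 1.114742605810177
```

```bash
python3 -c "
from workcell import ticket
print(ticket.job_done())"
```

```text
the job is handed in; nothing more can be done
None
```

The battery slid upright into the tray until it came up hard against the stop, and the bar is closed across its front foot. The last picture puts the handle within about 2 mm of its closed position. I handed the job in at about 17 s with the arm clear. I didn't re-measure the other items on the bench, and hand-in returned no verdict.

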